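# Set the length stop and hold a moulding in the cutting jig

## Robot

A 6-joint arm with a two-finger parallel gripper is mounted at the origin on the work surface. World frame = base frame: x ahead of the robot, y to its left, z up, the work surface at z = 0. Lengths are in mm, angles in rad, forces in N, time in s.
With the tool pointing down it reaches from about 350 to 875 mm from the base axis. Payload 4.2 kg.
Tool frame: the origin (TCP) lies between the finger pads; the fingertips stand 14 mm ahead of it and the grasp point (between the pads) lies 5 mm behind it; z points along the fingers, y is the line along which they close (so a half turn about z gives the same grasp; the last joint's range is limited). The gripper opens to 85 mm and grips with 20 to 120 N. Pads are 22 mm wide; open, the fingers measure 114 mm over their backs; the gripper's body (76 mm by 85 mm) begins 54 mm behind the grasp point. The pads swing forward as they close: fully open they stand 13 mm farther back than shut.
Start: joints at [-1.091, 0.385, 0.008, 0, -1.194, -0.259], TCP at [136.899, -609.802, 245.312] pointing down, gripper open.
Joint ranges: [-3.14, 3.14], [-1.21, 2.06], [-1.07, 1.41], [-3.16, 2.05], [-2.99, -0.16], [-3.1, 3.1]. Speed limits (rad/s): [2.79, 2.79, 3.14, 3.14, 3.14, 3.14].

## Interface

Orientations are given as a unit quaternion [x, y, z, w].
In Python, from bench import * gives the robot as it stands.
- The arm moves only by the tool carry_out, never from a script. Its argument "motion" is a list of rows, each a list of 7 numbers: the turn, a rotation vector about the tool's x, y, z in rad, then the shift along the tool's x, y, z in mm, then the opening, from -1 (shut) to 1 (fully open), so that 0 is half open. A call has 1 to 5 rows; each row is the pose to reach, as a shift and turn from the pose commanded when the call began, along the tool's axes at that moment; what a row does not reach only later rows make up. A row lasts 1/8 s, in which the tool goes at most 62.5 mm and 10.7 degrees, less where a joint would pass 70% of its speed; a pose out of reach is approached as far as the arm can. A call with a gripper value outside its range is refused whole. The fingers move at their own pace and stop on an object; the grip force is fixed at half the most. Time passes only in rows, so rows that repeat a pose let the fingers close. It gives the time, the measured TCP pose, the force, the opening and the grip force at its end, in the units of the state.
- read_state(): the state, without advancing time (a new reading comes with each control period).
- get_image(name): name is "side" or "top" or "wrist"; returns a dict with "color" (384x512x3 uint8, blue, green, red), "mtx" (3x3 intrinsics, pixels), "k1" (the pictures are not rectified: a ray, as slopes to the right and down, at radius r is drawn at 1 + k1 r^2 times it, then the intrinsics apply), "position" and "orientation" of the camera in the world. Camera axes: x right, y down, z forward; pixel columns grow to the right and rows downward; lengths in mm; the calibration is good to about 2 mm. A picture is of the moment at which its call begins. There is no depth.
- job_done(): hands the job in; it is judged then, once.
The state is a dict: "clock": time; "joints": joint angles; "joint_vel": joint speeds; "joint_efforts": joint torques, N m; "position": TCP position; "ee_rot": TCP orientation; "contact_force": force on the tool from outside, world axes, zero at the start; "wrist_torque": the same for the moment, N m; "gripper_width": finger opening in mm; "grasp_force": force on a finger pad.
Only numpy, scipy, OpenCV 4.12 (cv2) and the standard library are available. Lean on these libraries where they do the work, as an engineer would, in place of code of your own. Each camera call takes 0.05 s, during which the arm holds its last target. There are 200 camera calls.

## Task

On the framer's cutting jig, first slide the stop along the fence until its red pointer is over the orange mark. Then lay the bare pine moulding on the bed with its tall back flat against the fence and its end against the stop (without pushing the stop off the mark), and finish while holding it there, ready for the saw, with one firm slanting push (about 15 N) that presses it on the bed and the fence together. Do not let go at the end, and leave the blue moulding, the paint jars, the bowl, the lid and the glue alone.

Things in the scene. Friction and masses are not known exactly. Their poses are not given: they have to be found in the camera images.
- jig: The framer's cutting jig, fixed to the table. Frame: origin on the table top under the jig; x points across it towards the fence, y along the fence, z up. All x, y of the jig's parts below are in this frame.
- bed: Plywood bed of the jig, 200 x 380 x 18 mm (x from -90 to 110, y from -190 to 190), its top 18 mm above the table; frame same as the jig's. The moulding is laid on it in front of the fence (x below 45), where 135 mm of bed is free; it slides there with friction of 0.3 to 0.4 of the load. A thin black saw line crosses it at y = -60. The 45 mm ledge behind the fence carries the marks.
- fence: Wooden fence fixed on the bed, 20 thick, 20 high (top 38 mm above the table), 380 long. Origin on its front face (the face the moulding is pressed on, jig x = 45), halfway along, at bed level; axes as the jig's, so the fence solid lies at 0 to +20 in its x.
- stop (a joint): Aluminium length stop sliding along the fence, 24 mm long along y; value in m, 0 at the +y end, grows as it slides towards -y (jig y of its middle = 172 mm - value), range 0 to 0.19. It rides over the fence. About 8 N of friction: it stays where it is left and yields to a harder push.
- stop_grip (a point): Middle of the black grip block on top of the stop: 20 mm wide along y, 30 along x, 32 high; its top lies 86 mm above the table, the saddle under it 54 mm above the table. Pinch it across y from above, or push it.
- stop_pointer (a point): Tip of the red pointer of the stop, which looks to +x over the ledge behind the fence, level with the middle of the stop.
- stop_face (a point): On the stop's working face (the -y face of the tongue, 12 mm to the -y side of the pointer), at bed level; axes as the jig's. The tongue hangs down to the bed in front of the fence and reaches 44 mm out from it, 36 mm high with the saddle.
- mark_orange: Flat orange stripe on the ledge behind the fence, 30 mm along x, 10 mm wide along y; origin at its middle, axes as the jig's. Fixed.
- mark_blue: The same stripe in blue, on the same ledge: not the one wanted. Fixed.
- strip: Bare pine picture-frame moulding, 180 mm long, loose on the table, about 0.12 kg. Origin: centre of its underside; y along it, z up. Stepped section: tall back part 30 high, x from -4 to the back face at +20; dark brown low front lip 12 high, x from -20 to -4. The corner between lip and tall part takes a slanting push of the fingertips. Laid right in the jig, its axes are the jig's.
- strip_back (a point): Middle of the back face of the pine moulding (the face that goes on the fence), 10 mm above its underside.
- strip_end (a point): Middle of the moulding's +y end face (the end that goes against the stop), 6 mm above its underside.
- blue_strip: Another length of the same moulding, same size, painted blue, with a white lip. Leave it.
- yellow_jar: Bystander: yellow paint jar, 80 dia x 165 tall, black cap (sizes in mm). Leave it where it is.
- orange_jar: Bystander: brown-orange paint jar, 90 dia x 180 tall, yellow cap (sizes in mm). Leave it where it is.
- tub: Bystander: white plastic bowl, 90 dia x 50 tall (sizes in mm). Leave it where it is.
- black_lid: Bystander: loose black jar lid, 64 dia x 22 tall (sizes in mm). Leave it where it is.
- glue: Bystander: white glue bottle, 56 dia x 150 tall, orange cap (sizes in mm). Leave it where it is.
There are look-alikes about, which are no part of the job. What is meant by the strip is not green or yellow, and is the larger of those in its own colour.

How it is judged:
By the outcome, as a careful person would: the job done as asked, in the order asked, and still so for the second after the job is handed in, while the arm keeps its last pose, push and grip.
It also fails if it takes over 72 s, if anything falls off the work surface, if the arm or the gripper's body presses on something with over 40 N, if the wrist force passes 120 N, or if a joint passes its speed limit or range.

## Working session

There is one attempt and no reset: what is moved stays moved. The work goes in short steps, Python scripts to look and compute and a tool call to move; the robot and the scene stay as the last step left them, time stands still between calls to the robot, and variables do not carry over. Pictures are saved under pics/ and viewed, at most 10 in all, crops included, and the job is handed in when it is done.

Besides the shell and the picture viewer there is one more tool, called after "Call:" as a command line: name --pt "numbers of a row" for each row, then --argument value for the rest. carry_out: Moves the arm, as the interface text tells. Its arguments: {"type":"object","properties":{"motion":{"type":"array"}},"required":["motion"]}

```bash
mkdir -p pics; ls
python3 - <<'E'
from bench import *
import cv2, numpy as np
s=read_state(); print({k:np.round(v,3).tolist() for k,v in s.items()})
for n in ("top","side"):
    g=get_image(n); cv2.imwrite(f"pics/{n}0.png",g["color"]); print(n,g["mtx"],g["k1"],g["position"],g["orientation"])
E
```

```text
pics
{'clock': 0.0, 'joints': [-1.091, 0.386, 0.007, -0.001, -1.194, -0.259], 'joint_vel': [0.001, -0.0, -0.002, 0.001, -0.001, 0.002], 'joint_efforts': [-0.001, -39.229, 18.84, 4.186, -0.005, 0.0], 'position': [136.804, -609.286, 244.223], 'ee_rot': [-0.11, 0.994, 0.001, -0.0], 'contact_force': [-0.053, -0.116, 0.08], 'wrist_torque': [0.009, -0.013, 0.007], 'grasp_force': 0.0, 'gripper_width': 85.692}
top [[469.64536138   0.         255.61789783]
 [  0.         469.64536138 189.5368031 ]
 [  0.           0.           1.        ]] -0.12110221188769957 [ 296.16328545   76.95087168 1736.27270732] [-0.70411519  0.70598945 -0.05032932  0.05716346]
side [[473.41394149   0.         251.54301394]
 [  0.         473.41394149 187.91220149]
 [  0.           0.           1.        ]] -0.1886738857951861 [-198.56416518  780.71678198 1245.52446596] [-0.36411418  0.86068525 -0.32685346  0.14074294]
```

View pics/top0.png

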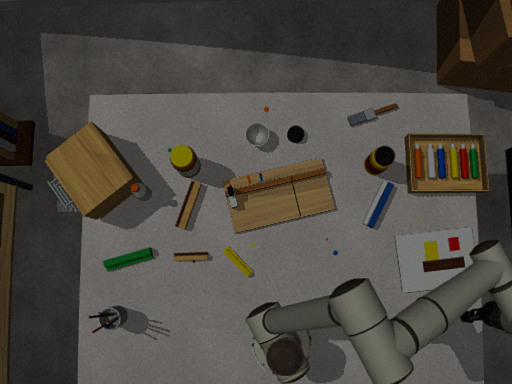

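View pics/side0.png

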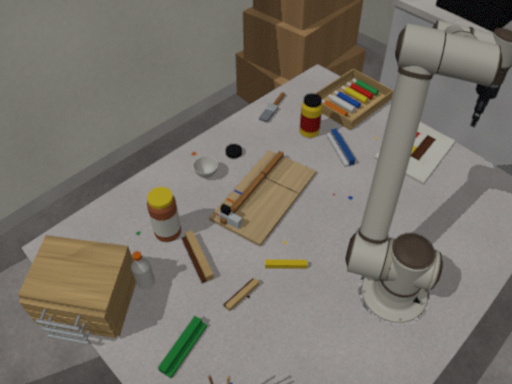

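The top view shows two bare-wood pieces with a dark lip, at (189,205) and (191,257). The one at (189,205) is the larger, so it should be the strip. I'll confirm that in an enlarged crop along with the jig.

```bash
cat > h.py <<'E'
import cv2, numpy as np
from scipy.spatial.transform import Rotation as R
def cam(g):
    return g["mtx"],np.array([g["k1"],0,0,0,0.]),np.array(g["position"]),R.from_quat(g["orientation"])
def world(g,uv,z):
    K,d,p,r=cam(g)
    n=cv2.undistortPoints(np.array(uv,float).reshape(-1,1,2),K,d).reshape(-1,2)
    v=r.apply(np.c_[n,np.ones(len(n))]); z=np.broadcast_to(z,len(n))
    return p+v*((z-p[2])/v[:,2])[:,None]
def pix(g,P):
    K,d,p,r=cam(g); q=r.inv()
    return cv2.projectPoints(np.array(P,float).reshape(-1,1,3),q.as_rotvec(),-q.apply(p),K,d)[0].reshape(-1,2)
E
python3 - <<'E'
import cv2
i=cv2.imread("pics/top0.png")[145:270,165:345]
cv2.imwrite("pics/crop0.png",cv2.convertScaleAbs(cv2.resize(i,None,fx=4.4,fy=4.4,interpolation=cv2.INTER_CUBIC),alpha=1.6))
E
```

```text
(no output)
```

View pics/crop0.png

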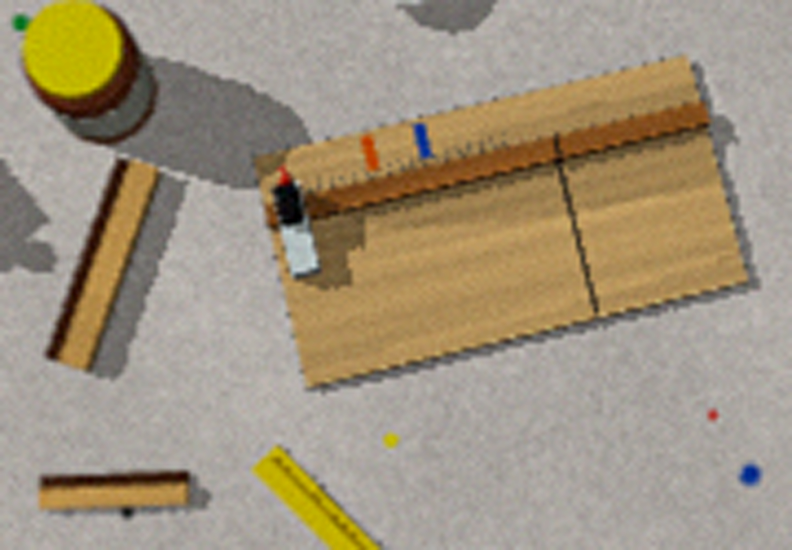

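The crop confirms it. The strip is the long pine piece at crop (105,265), full-frame (189,205), with its lip to the left. The short one at crop (113,490) is the look-alike. The orange mark is at crop (371,152), the pointer at (283,168) and the grip at (287,200).

```bash
cat >> h.py <<'E'
def rigid(local,w):   # 2D fit: returns origin xy, yaw
    a=np.array(local,float);b=np.array(w)[:,:2];ma,mb=a.mean(0),b.mean(0)
    A=(a-ma)@[1,1j];B=(b-mb)@[1,1j];t=np.angle(np.vdot(A,B));c,s=np.cos(t),np.sin(t)
    M=np.array([[c,-s],[s,c]]);o=mb-M@ma
    return o,t,np.linalg.norm((a@M.T+o)-b,axis=1)
E
python3 - <<'E'
from h import *; from bench import *
g=get_image("top"); f=lambda l:np.array(l)/4.4+[165-.4,145-.4]
o,t,e=rigid([(-90,190),(-90,-190),(110,-190),(110,190)],world(g,f([(308,388),(750,287),(690,57),(257,157)]),18))
print("jig",o,t,e)
c,s=np.cos(t),np.sin(t);M=np.array([[c,-s],[s,c]])
for n,p,z in (("orange",(371,152),18),("blue",(423,142),18),("grip",(287,200),86),("ptr",(283,168),45)):
    w=world(g,f([p]),z)[0]; print(n,w,M.T@(w[:2]-o))
o,t,e=rigid([(-4,90),(20,90),(20,-90),(-4,-90)],world(g,f([(127,160),(160,165),(92,371),(57,361)]),30))
print("strip",o,t,e)
print("jars",world(g,[(183,157)],180),world(g,f([(75,50)]),165))
E
```

```text
jig [529.75937938   5.87563712] 0.22444065709523714 [0.62743665 1.26195857 1.66094485 1.08667083]
orange [598.83218265 118.17004317  18.        ] [92.33273549 94.10500379]
blue [607.24846357  74.23692635  18.        ] [90.76012348 49.40064797]
grip [547.71259766 184.46896315  86.        ] [ 57.25085316 170.11829402]
ptr [580.86279376 190.64249513  45.        ] [ 90.94358878 168.75904254]
strip [505.46970094 344.15744133] -1.8790782842490297 [2.98274056 2.89271165 3.18029861 3.46118295]
jars [[647.80543843 338.93802191 180.        ]] [[654.8778145  346.24775141 165.        ]]
```

Call:
carry_out --pt "0 0 0 -40 48 0 1" --pt "0 0 0 -80 96 0 1" --pt "0 0 0 -120 144 0 1" --pt "0 0 0 -160 192 0 1" --pt "0 0 0 -195 234 0 1"

```text
clock: 0.78
position: [276.3, -336.8, 245.3]
ee_rot: [-0.11, 0.994, 0.0, 0.0]
contact_force: [2.0, -0.4, -0.7]
gripper_width: 85.2
grasp_force: 0.0
```

Call:
carry_out --pt "0 0 0 -40 48 0 1" --pt "0 0 0 -80 96 0 1" --pt "0 0 0 -120 144 0 1" --pt "0 0 0 -160 192 0 1" --pt "0 0 0 -190 226 0 1"

```text
clock: 1.4
position: [412.3, -74.3, 245.5]
ee_rot: [-0.111, 0.994, 0.0, 0.0]
contact_force: [1.0, -0.7, 0.3]
gripper_width: 85.6
grasp_force: 0.0
```

Call:
carry_out --pt "0 0 0 -40 48 0 0.5" --pt "0 0 0 -80 96 10 0.5" --pt "0 0 0 -120 144 20 0.5" --pt "0 0 0 -160 192 40 0.5" --pt "0 0 0 -190 226 60 0.5"

```text
clock: 2.02
position: [548.5, 187.7, 184.7]
ee_rot: [-0.111, 0.994, 0.0, 0.0]
contact_force: [0.3, -0.6, 0.4]
gripper_width: 64.3
grasp_force: 0.0
```

Run:
```python
from h import *; from bench import *
g=get_image("wrist"); np.save("pics/w1.npy",g,allow_pickle=True)
i=cv2.convertScaleAbs(g["color"],alpha=1.3);cv2.imwrite("pics/w1.png",cv2.resize(i,(768,576)))
print(g["position"],R.from_quat(g["orientation"]).as_matrix().round(2))
print(read_state()["joints"])
```

```text
[478.72638504 172.46877487 313.57257174] [[-0.22  0.94  0.28]
 [ 0.98  0.21  0.06]
 [-0.    0.28 -0.96]]
[ 6.12604444e-01  3.67316413e-01 -1.91132576e-01 -4.49152888e-04
 -1.01433307e+00 -1.95892254e+00]
```

View pics/w1.png

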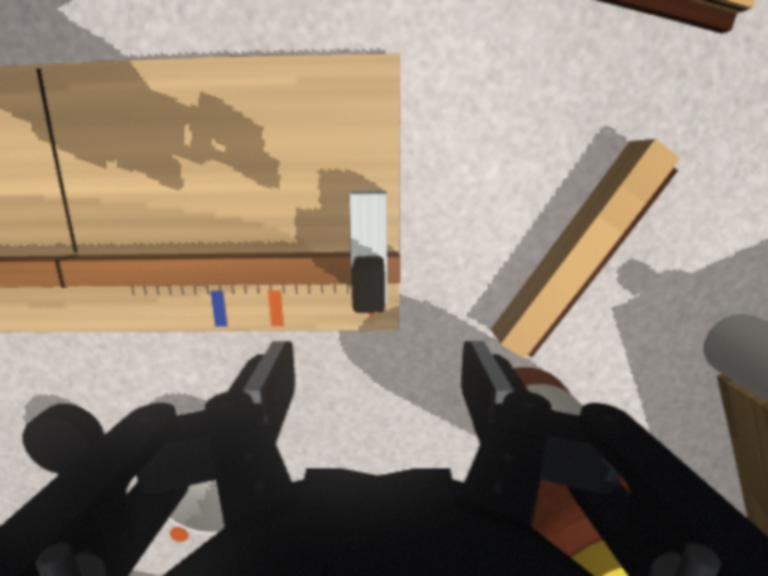

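The wrist view shows the grip at (369,285), orange mark at (276,309), blue mark at (219,309), and the strip around (590,245), with its lip on the right and back to the left.

Run:
```python
from h import *
g=np.load("pics/w1.npy",allow_pickle=True).item(); f=lambda l:(np.array(l,float)+.5)/1.5-.5
o,t,e=rigid([(-90,190),(110,190),(-90,-60),(45,-60)],world(g,f([(400,54),(400,330),(39,69),(75,251)]),18))
print("jig",o,t,e)
c,s=np.cos(t),np.sin(t);M=np.array([[c,-s],[s,c]])
hsv=cv2.cvtColor(g["color"],cv2.COLOR_BGR2HSV)
m=np.zeros(hsv.shape[:2],np.uint8);m[190:222,172:195]=1
om=((hsv[...,0]<12)&(hsv[...,1]>170)&(m>0)); yy,xx=np.nonzero(om); print(om.sum())
w=world(g,[(xx.mean(),yy.mean())],18)[0];print("orange",w,M.T@(w[:2]-o))
for z in(86,80):
  w=world(g,f([(369,285)]),z)[0];print("grip",w,M.T@(w[:2]-o))
```

```text
jig [535.2895801    6.64802694] 0.23223744978495212 [0.4387743  0.89380983 2.91730047 3.25311621]
154
orange [601.4221383  116.99340581  18.        ] [89.75374867 92.16226176]
grip [546.51662496 182.33326484  86.        ] [ 51.36056253 168.38480325]
grip [548.30392927 182.59334425  80.        ] [ 53.15974335 168.22654265]
```

Call:
carry_out --pt "0 0 0 2 -3 40 0.5" --pt "0 0 0 2 -3 85 0.5" --pt "0 0 0 2 -3 105 0.2" --pt "0 0 0 2 -3 110 0.2" --pt "0 0 0 2 -3 110 -0.2"

```text
clock: 2.7
position: [546.7, 182.2, 75.7]
ee_rot: [-0.11, 0.994, 0.0, 0.0]
contact_force: [-0.1, -0.2, 0.4]
gripper_width: 35.1
grasp_force: 0.0
```

Call:
carry_out --pt "0 0 0 0 0 0 -1" --pt "0 0 0 0 0 0 -1" --pt "0 0 0 0 0 0 -1" --pt "0 0 0 0 0 0 -1"

```text
clock: 3.2
position: [547.2, 182.2, 76.8]
ee_rot: [-0.111, 0.994, 0.0, 0.001]
contact_force: [-0.6, -1.6, 6.2]
gripper_width: 18.8
grasp_force: 60.5
```

Call:
carry_out --pt "0 0 0 0 -10 -1 -1" --pt "0 0 0 0 -27 -1 -1" --pt "0 0 0 0 -44 -1 -1" --pt "0 0 0 0 -62 -1 -1" --pt "0 0 0 0 -72 -1 -1"

```text
clock: 3.82
position: [563.2, 114.0, 76.9]
ee_rot: [-0.111, 0.994, 0.002, 0.002]
contact_force: [-1.7, 8.7, 1.2]
gripper_width: 18.8
grasp_force: 59.9
```

Run:
```python
from h import *; from bench import *
s=read_state();print(s["position"],s["contact_force"])
g=get_image("wrist"); np.save("pics/w2.npy",g,allow_pickle=True)
g2=get_image("top"); np.save("pics/t2.npy",g2,allow_pickle=True)
a=cv2.resize(g["color"][100:300,130:330],None,fx=2,fy=2,interpolation=cv2.INTER_CUBIC)
b=cv2.resize(g2["color"][165:215,220:270],(400,400),interpolation=cv2.INTER_CUBIC)
cv2.imwrite("pics/s2.png",cv2.convertScaleAbs(np.hstack([a,b]),alpha=1.5))
```

```text
[563.22854025 113.98295392  76.86298957] [-1.74531768  8.70763661  1.15240894]
```

View pics/s2.png

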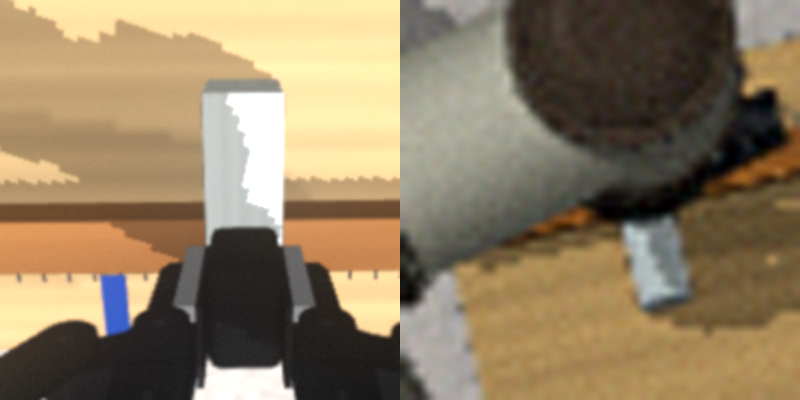

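Call:
carry_out --pt "0 0 0 0 -3 0 -1" --pt "0 0 0 0 -5 0 -1" --pt "0 0 0 0 -5 0 -1"

```text
clock: 4.3
position: [564.4, 109.2, 76.9]
ee_rot: [-0.111, 0.994, 0.001, 0.002]
contact_force: [-0.1, 6.4, 1.3]
gripper_width: 18.9
grasp_force: 59.9
```

Call:
carry_out --pt "0 0 0 0 2 0 -0.2" --pt "0 0 0 0 2 0 0.3" --pt "0 0 0 0 2 -30 0.3" --pt "0 0 0 0 2 -80 0.3" --pt "0 0 0 40 2 -110 0.3"

```text
clock: 4.92
position: [525.7, 100.5, 188.4]
ee_rot: [-0.11, 0.994, 0.0, 0.002]
contact_force: [-0.4, 0.4, 0.1]
gripper_width: 55.4
grasp_force: 0.0
```

Run:
```python
from h import *; from bench import *
s=read_state();print(s["position"],s["contact_force"])
g=get_image("wrist"); np.save("pics/w3.npy",g,allow_pickle=True)
i=cv2.convertScaleAbs(g["color"],alpha=1.3);cv2.imwrite("pics/w3.png",cv2.resize(i,(768,576),interpolation=cv2.INTER_CUBIC))
```

```text
[525.73588819 100.47305476 188.39101841] [-0.39979025  0.40675043  0.14751352]
```

View pics/w3.png

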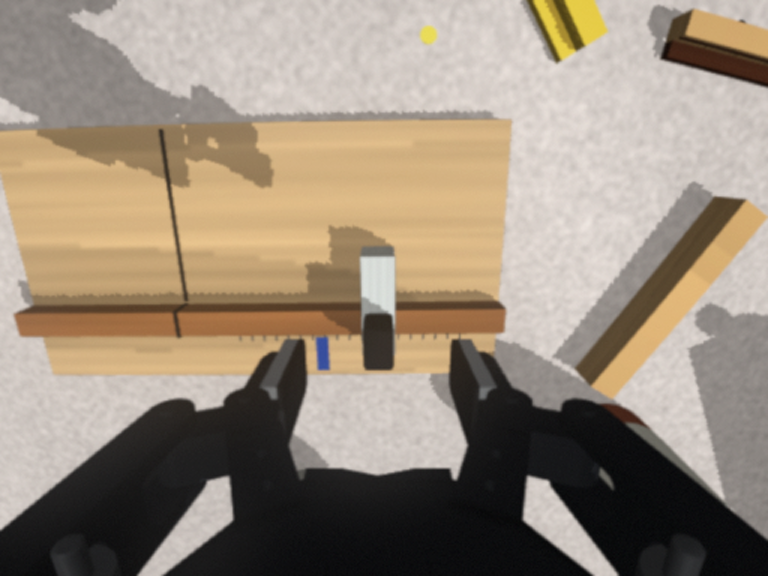

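Call:
carry_out --pt "0 0 0.13 -7 50 0 0.3" --pt "0 0 0.26 -14 100 0 0.3" --pt "0 0 0.4 -21 150 0 0.3" --pt "0 0 0.53 -28 200 0 0.3" --pt "0 0 0.54 -33 235 0 0.3"

```text
clock: 5.6
position: [504.0, 338.2, 185.8]
ee_rot: [0.159, 0.987, -0.0, -0.0]
contact_force: [0.4, -0.1, -0.2]
gripper_width: 55.6
grasp_force: 0.0
```

Run:
```python
from h import *; from bench import *
s=read_state();print(s["position"],s["joints"])
g=get_image("wrist"); np.save("pics/w4.npy",g,allow_pickle=True)
g2=get_image("top"); np.save("pics/t4.npy",g2,allow_pickle=True)
a=cv2.resize(g["color"],(500,375))
b=cv2.resize(g2["color"][168:198,228:268],(560,420),interpolation=cv2.INTER_CUBIC)
c=np.zeros((600,800,3),np.uint8); c[:375,:500]=a
g3=get_image("side");np.save("pics/d4.npy",g3,allow_pickle=True)
d=cv2.resize(g3["color"][160:235,205:280],(300,300),interpolation=cv2.INTER_CUBIC);c[:300,500:]=d
c[375:,:560]=b[100:325];cv2.imwrite("pics/s4.png",cv2.convertScaleAbs(c,alpha=1.4))
```

```text
[503.9780954  338.18040845 185.81923544] [ 8.57421465e-01  4.01252764e-01 -1.22904459e-01 -6.00503216e-05
 -1.04764472e+00 -2.74801181e+00]
```

View pics/s4.png

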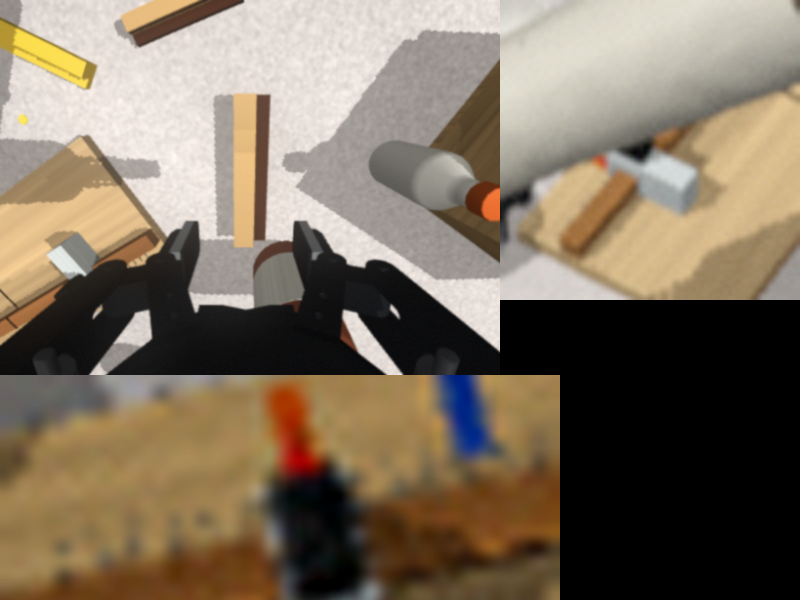

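The top-camera crop has the red pointer tip at (303,470), in line with the orange stripe at (290,425). The wrist view shows the strip's tall part at columns 234–257, rows 94–247, with the lip on its right.

Run:
```python
from h import *; from bench import *
t=np.load("pics/t4.npy",allow_pickle=True).item(); w=np.load("pics/w4.npy",allow_pickle=True).item()
o=np.array([531.5,6.2]);a=.227;M=np.array([[np.cos(a),-np.sin(a)],[np.sin(a),np.cos(a)]])
im=t["color"][160:200,225:270].astype(float);B,G,Rr=im[...,0],im[...,1],im[...,2]
for n,m,z in(("orange",(Rr>1.9*B)&(Rr>100)&(G>.25*Rr)&(Rr-G>55),18),("red",(Rr>110)&(G<.28*Rr),45),("blue",(B>1.3*Rr)&(B>60),18)):
    y,x=np.nonzero(m); print(n,len(x),[(int(p)+225,int(q)+160,im[q,p].astype(int).tolist()) for p,q in zip(x,y)][:14] if n!="blue" else "")
    if len(x): 
        q=world(t,[(x.mean()+225,y.mean()+160)],z)[0];print(q,M.T@(q[:2]-o))
f=lambda l:(np.array(l,float)+.5)*1.024-.5
oo,tt,e=rigid([(20,-90),(-4,-90),(-4,90),(20,90)],world(w,f([(234,94),(256.5,94),(254,247),(234,247)]),30))
print("strip",oo,tt,e)
c=oo+np.array([np.cos(tt),np.sin(tt)])*8
s=read_state();T=R.from_quat(s["ee_rot"]);print("shift",T.inv().apply([*(c-s["position"][:2]),35-s["position"][2]]),"tool yaw",np.arctan2(*T.as_matrix()[[1,0],1]))
```

```text
orange 9 [(247, 176, [18, 56, 116]), (248, 176, [0, 42, 118]), (247, 177, [13, 53, 117]), (248, 177, [0, 39, 121]), (249, 177, [7, 48, 120]), (249, 178, [5, 41, 114]), (248, 179, [12, 36, 118]), (248, 180, [21, 37, 121]), (248, 181, [17, 29, 115])]
[603.58651652 121.58508045  18.        ] [96.20525237 96.20151803]
red 3 [(248, 178, [0, 29, 116]), (248, 181, [17, 29, 115]), (249, 181, [0, 0, 115])]
[590.91257096 119.65983507  45.        ] [83.42315784 97.17800419]
blue 22 
[609.17342246  74.77066498  18.        ] [91.1129897  49.33071822]
strip [509.76434439 343.67710754] -1.899937874121605 [0.5047032  0.3216627  0.58481123 0.44951893]
shift [ -3.62774558  -0.23399889 150.45684879] tool yaw 1.2533127075038495
```

Run:
```python
from h import *
t=np.load("pics/t4.npy",allow_pickle=True).item()
o=np.array([531.5,6.2]);a=.227;M=np.array([[np.cos(a),-np.sin(a)],[np.sin(a),np.cos(a)]])
G=t["color"].astype(float)[...,1]
def rows(c0,c1,rs,z,G=G):
    for r in rs:
        seg=G[r,c0:c1]; k=np.clip(np.median(seg)-seg-6,0,None); 
        if k.sum()==0: continue
        x=(k*np.arange(c0,c1)).sum()/k.sum(); q=world(t,[(x,r)],z)[0]; print(r,round(x,2),seg.astype(int).tolist(),(M.T@(q[:2]-o)).round(1))
print("orange/red z18");rows(243,255,range(174,183),18)
print("red z40");rows(243,255,range(178,183),40)
print("blue");rows(255,267,range(172,182),18,t["color"].astype(float)[...,2])
print("grip");gr=t["color"].astype(float).max(2)
for r in range(183,189):
    seg=gr[r,243:258];k=np.clip(60-seg,0,None)
    if k.sum():
        q=world(t,[((k*np.arange(243,258)).sum()/k.sum(),r)],84)[0];print(r,(M.T@(q[:2]-o)).round(1),seg.astype(int).tolist())
```

```text
orange/red z18
174 251.5 [108, 108, 101, 105, 94, 90, 97, 101, 91, 87, 96, 91] [107.6  80.2]
175 248.39 [93, 103, 107, 99, 87, 81, 83, 93, 90, 92, 92, 94] [106.5  92.3]
176 247.87 [89, 88, 87, 88, 56, 42, 67, 93, 93, 91, 90, 93] [103.3  95.1]
177 248.04 [91, 90, 92, 93, 53, 39, 48, 90, 99, 94, 97, 98] [99.4 95.3]
178 248.21 [91, 96, 93, 95, 68, 29, 41, 95, 94, 101, 96, 97] [95.6 95.5]
179 248.58 [91, 95, 96, 99, 77, 36, 30, 72, 97, 92, 93, 91] [91.6 95. ]
180 248.79 [98, 97, 95, 98, 96, 37, 10, 68, 90, 98, 92, 91] [87.8 95.1]
181 249.42 [96, 93, 88, 96, 86, 29, 0, 18, 37, 94, 93, 92] [83.6 93.7]
182 249.59 [87, 86, 91, 93, 55, 25, 8, 6, 13, 58, 67, 91] [79.8 93.9]
red z40
178 248.21 [91, 96, 93, 95, 68, 29, 41, 95, 94, 101, 96, 97] [91.7 95.9]
179 248.58 [91, 95, 96, 99, 77, 36, 30, 72, 97, 92, 93, 91] [87.7 95.4]
180 248.79 [98, 97, 95, 98, 96, 37, 10, 68, 90, 98, 92, 91] [83.9 95.5]
181 249.42 [96, 93, 88, 96, 86, 29, 0, 18, 37, 94, 93, 92] [79.8 94.1]
182 249.59 [87, 86, 91, 93, 55, 25, 8, 6, 13, 58, 67, 91] [76.  94.3]
blue
172 256.2 [111, 88, 102, 111, 111, 110, 114, 116, 119, 1
[... 505 characters left out ...]
9.1]
179 261.36 [111, 111, 115, 111, 113, 49, 1, 22, 106, 115, 106, 90] [80.8 48.8]
180 261.7 [107, 112, 113, 101, 115, 61, 24, 42, 55, 99, 99, 84] [76.8 48.4]
181 262.91 [102, 117, 115, 91, 101, 75, 74, 97, 96, 90, 96, 66] [72.1 45. ]
grip
183 [64.8 94.9] [112, 116, 116, 111, 45, 11, 9, 11, 0, 13, 76, 108, 98, 73, 74]
184 [61.1 95.3] [116, 118, 97, 79, 34, 15, 7, 3, 3, 13, 39, 62, 68, 78, 83]
185 [56.8 92.8] [106, 117, 95, 90, 60, 22, 14, 12, 2, 7, 23, 49, 51, 53, 78]
186 [53.3 93.5] [104, 107, 88, 92, 87, 34, 15, 11, 8, 9, 44, 53, 50, 47, 60]
187 [49.6 93.7] [87, 80, 71, 80, 93, 35, 13, 4, 12, 8, 21, 41, 54, 54, 55]
188 [46.2 94.9] [75, 78, 74, 78, 62, 31, 8, 14, 13, 4, 12, 50, 58, 58, 53]
```

The stop is on the orange mark: stripe at y≈95.3, pointer ≈95.0. Next I'll grasp the strip by its tall part.

Call:
carry_out --pt "0 0 0.01 -4 0 50 0.3" --pt "0 0 0.01 -4 0 100 0.3" --pt "0 0 0.01 -4 0 135 0.3" --pt "0 0 0.01 -4 0 148 0.3" --pt "0 0 0.01 -4 0 148 -0.2"

```text
clock: 6.38
position: [508.5, 334.6, 38.2]
ee_rot: [0.164, 0.986, -0.001, -0.0]
contact_force: [0.1, 0.7, 0.1]
gripper_width: 38.9
grasp_force: 0.0
```

Call:
carry_out --pt "0 0 0 0 0 0 -1" --pt "0 0 0 0 0 0 -1" --pt "0 0 0 0 0 0 -1" --pt "0 0 0 0 0 0 -1"

```text
clock: 6.88
position: [509.2, 336.1, 40.2]
ee_rot: [0.164, 0.987, 0.001, 0.001]
contact_force: [-0.2, -0.8, 7.0]
gripper_width: 21.2
grasp_force: 59.7
```

Call:
carry_out --pt "0 0 0 0 0 -20 -1" --pt "0 0 0 0 0 -60 -1" --pt "0 0 0 0 0 -100 -1" --pt "0 0 0 -20 -42 -100 -1" --pt "0 0 0 -40 -84 -100 -1"

```text
clock: 7.5
position: [518.7, 242.5, 138.8]
ee_rot: [0.163, 0.987, 0.001, 0.0]
contact_force: [-0.0, -0.1, -1.8]
gripper_width: 21.3
grasp_force: 59.0
```

Call:
carry_out --pt "0 0 0 -22 -45 0 -1" --pt "0 0 0 -44 -90 0 -1" --pt "0 0 0 -66 -135 0 -1" --pt "0 0 0 -88 -180 0 -1" --pt "0 0 0 -107 -224 0 -1"

```text
clock: 8.12
position: [547.7, -5.0, 138.3]
ee_rot: [0.164, 0.986, 0.0, 0.0]
contact_force: [-0.2, -0.2, -1.5]
gripper_width: 21.3
grasp_force: 59.0
```

Call:
carry_out --pt "0 0 -0.17 0 0 0 -1" --pt "0 0 -0.34 0 0 0 -1" --pt "0 0 -0.51 0 0 0 -1" --pt "0 0 -0.68 0 0 0 -1" --pt "0 0 -0.85 0 0 0 -1"

```text
clock: 8.75
position: [547.5, -3.4, 138.1]
ee_rot: [-0.26, 0.966, 0.0, -0.0]
contact_force: [0.5, 0.3, -1.4]
gripper_width: 21.3
grasp_force: 59.1
```

Call:
carry_out --pt "0 0 -0.17 0 0 0 -1" --pt "0 0 -0.34 0 0 0 -1" --pt "0 0 -0.51 0 0 0 -1" --pt "0 0 -0.68 0 0 0 -1" --pt "0 0 -0.85 0 0 0 -1"

```text
clock: 9.38
position: [547.5, -3.4, 138.1]
ee_rot: [-0.635, 0.772, 0.0, 0.0]
contact_force: [-0.2, 0.2, -1.2]
gripper_width: 21.4
grasp_force: 59.1
```

Call:
carry_out --pt "0 0 -0.17 0 0 0 -1" --pt "0 0 -0.34 0 0 0 -1" --pt "0 0 -0.42 0 0 0 -1" --pt "0 0 -0.427 0 0 0 -1" --pt "0 0 -0.427 0 0 0 -1"

```text
clock: 10.0
position: [547.7, -3.5, 138.2]
ee_rot: [0.782, -0.623, -0.0, -0.0]
contact_force: [0.3, -0.1, -1.5]
gripper_width: 20.9
grasp_force: 59.1
```

Run:
```python
from h import *; from bench import *
s=read_state();print(s["position"],s["ee_rot"],s["contact_force"],s["gripper_width"])
g=get_image("wrist"); np.save("pics/w5.npy",g,allow_pickle=True)
a=cv2.resize(g["color"],(400,300));g3=get_image("side");b=cv2.resize(g3["color"][60:285,150:450],(400,300));
cv2.imwrite("pics/s5.png",cv2.convertScaleAbs(np.hstack([a,b]),alpha=1.4))
T=R.from_quat(s["ee_rot"]);print("tool yaw",np.arctan2(*T.as_matrix()[[1,0],1])%(2*np.pi))
```

```text
[547.70178951  -3.47729564 138.23030904] [ 7.82300603e-01 -6.22901079e-01 -1.11161912e-04 -1.41119072e-05] [ 0.30019153 -0.10113091 -1.54459706] 20.902191016904464
tool yaw 3.3674976867144775
```

View pics/s5.png

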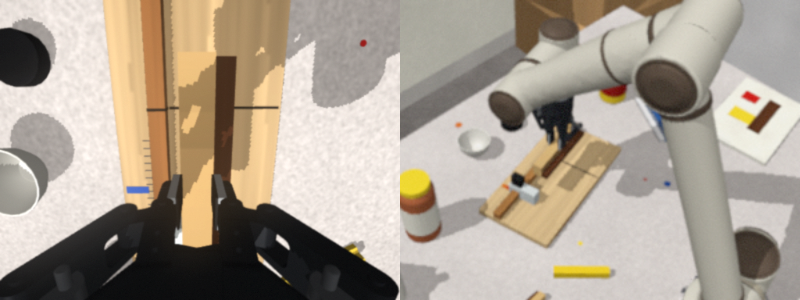

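The strip is gripped, parallel to the fence, with its lip facing the front. I'll lower it onto the bed.

Call:
carry_out --pt "0 0 0 0 0 35 -1" --pt "0 0 0 0 0 65 -1" --pt "0 0 0 0 0 75 -1" --pt "0 0 0 0 0 77 -1" --pt "0 0 0 0 0 77 -1"

```text
clock: 10.72
position: [548.7, -3.4, 62.3]
ee_rot: [0.783, -0.622, 0.001, -0.001]
contact_force: [0.7, 0.2, -0.9]
gripper_width: 21.2
grasp_force: 59.1
```

Call:
carry_out --pt "0 0 0 0 0 1 -1" --pt "0 0 0 0 0 2 -1" --pt "0 0 0 0 0 2 -1"

```text
clock: 11.1
position: [547.9, -3.5, 59.5]
ee_rot: [0.783, -0.622, 0.0, -0.0]
contact_force: [-0.3, 0.3, -1.7]
gripper_width: 21.1
grasp_force: 59.1
```

Call:
carry_out --pt "0 0 0 0 0 1 -1" --pt "0 0 0 0 0 1 -1"

```text
clock: 11.35
position: [547.9, -3.5, 58.3]
ee_rot: [0.783, -0.622, 0.0, 0.0]
contact_force: [0.4, -0.2, -1.9]
gripper_width: 21.1
grasp_force: 59.2
```

Call:
carry_out --pt "0 0 0 -1 0 0.5 -1" --pt "0 0 0 -2 0 0.5 -1" --pt "0 0 0 -3 0 0.5 -1" --pt "0 0 0 -3 0 0.5 -1"

```text
clock: 11.85
position: [547.6, -0.5, 58.2]
ee_rot: [0.783, -0.622, 0.0, -0.0]
contact_force: [-0.4, -0.2, 2.9]
gripper_width: 21.1
grasp_force: 59.7
```

Call:
carry_out --pt "0 0 0 -1 0 -0.3 -1" --pt "0 0 0 -2 0 -0.3 -1" --pt "0 0 0 -2 0 -0.3 -1"

```text
clock: 12.22
position: [546.8, 1.4, 58.2]
ee_rot: [0.783, -0.622, 0.0, -0.0]
contact_force: [0.7, -0.0, 2.8]
gripper_width: 21.3
grasp_force: 59.7
```

Call:
carry_out --pt "0 0 0 -0.5 0 0 -1" --pt "0 0 0 -1 0 0 -1" --pt "0 0 0 -1 0 0 -1"

```text
clock: 12.6
position: [546.6, 2.3, 58.2]
ee_rot: [0.783, -0.622, 0.0, -0.0]
contact_force: [0.3, -1.1, 4.3]
gripper_width: 21.3
grasp_force: 59.7
```

Call:
carry_out --pt "0 0 0 -0.5 0 0 -1" --pt "0 0 0 -1 0 0 -1" --pt "0 0 0 -1 0 0 -1"

```text
clock: 12.98
position: [546.4, 3.3, 58.2]
ee_rot: [0.783, -0.622, 0.0, -0.0]
contact_force: [0.8, -2.4, 4.0]
gripper_width: 21.5
grasp_force: 59.8
```

Run:
```python
from h import *; from bench import *
for n in("top","side"):
    g=get_image(n);np.save(f"pics/{n}6.npy",g,allow_pickle=True)
t=np.load("pics/top6.npy",allow_pickle=True).item();d=np.load("pics/side6.npy",allow_pickle=True).item()
a=cv2.resize(t["color"][160:235,220:295],(400,400),interpolation=cv2.INTER_CUBIC);b=cv2.resize(d["color"][150:230,215:295],(400,400),interpolation=cv2.INTER_CUBIC)
cv2.imwrite("pics/s6.png",cv2.convertScaleAbs(np.hstack([a,b]),alpha=1.4))
```

```text
(no output)
```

View pics/s6.png

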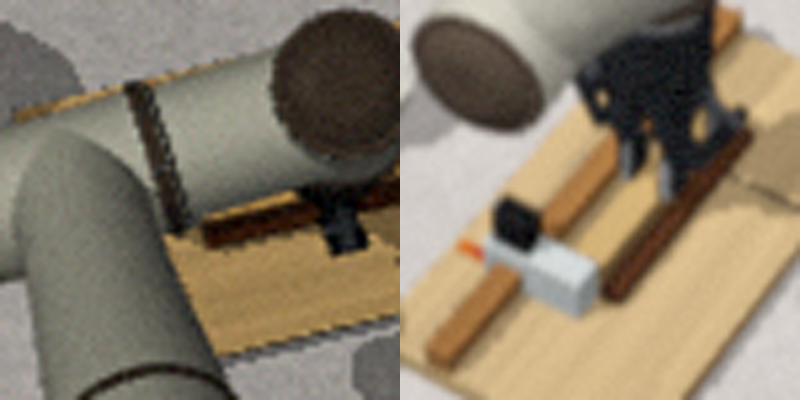

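The side crop shows the strip end close to the stop, with a small gap at (605,290). I'll keep sliding gently.

Call:
carry_out --pt "0 0 0 -0.5 0 -0.3 -1" --pt "0 0 0 -1 0 -0.3 -1" --pt "0 0 0 -1 0 -0.3 -1"

```text
clock: 13.45
position: [546.3, 3.5, 58.2]
ee_rot: [0.783, -0.623, 0.0, 0.0]
contact_force: [2.0, -6.5, 1.5]
gripper_width: 21.3
grasp_force: 59.5
```

Call:
carry_out --pt "0 0 0 -0.5 0 0 -1" --pt "0 0 0 -1 0 0 -1" --pt "0 0 0 -1 0 0 -1"

```text
clock: 13.82
position: [546.1, 4.0, 58.2]
ee_rot: [0.783, -0.623, 0.0, 0.001]
contact_force: [3.0, -7.7, 1.3]
gripper_width: 21.2
grasp_force: 59.4
```

Call:
carry_out --pt "0 0 0 -0.5 0 0 -1" --pt "0 0 0 -0.5 0 0 -1"

```text
clock: 14.08
position: [545.9, 4.4, 58.2]
ee_rot: [0.783, -0.623, 0.0, 0.001]
contact_force: [2.6, -8.8, 0.7]
gripper_width: 21.2
grasp_force: 59.4
```

Call:
carry_out --pt "0 0 0 1.5 0 -0.3 -1" --pt "0 0 0 1.5 -2 -0.3 -1" --pt "0 0 0 1.5 -4 -0.3 -1" --pt "0 0 0 1.5 -4 -0.3 -1"

```text
clock: 14.58
position: [549.4, 5.1, 58.2]
ee_rot: [0.783, -0.622, -0.0, 0.001]
contact_force: [-1.0, -2.4, 0.1]
gripper_width: 21.6
grasp_force: 59.3
```

Call:
carry_out --pt "0 0 0 0 -2 0 -1" --pt "0 0 0 0 -4 0 -1" --pt "0 0 0 0 -4 0 -1"

```text
clock: 14.95
position: [554.2, 6.2, 58.5]
ee_rot: [0.783, -0.623, 0.0, -0.0]
contact_force: [0.2, -1.9, -1.7]
gripper_width: 21.2
grasp_force: 59.1
```

Call:
carry_out --pt "0 0 0 0 -2 0 -1" --pt "0 0 0 0 -4 0 -1" --pt "0 0 0 0 -4 0 -1"

```text
clock: 15.32
position: [558.2, 7.1, 58.8]
ee_rot: [0.783, -0.622, 0.0, -0.0]
contact_force: [0.1, -1.2, -1.3]
gripper_width: 21.5
grasp_force: 59.1
```

Call:
carry_out --pt "0 0 0 0 -1 0 -1" --pt "0 0 0 0 -2 0 -1" --pt "0 0 0 0 -2 0 -1"

```text
clock: 15.7
position: [559.9, 7.5, 58.8]
ee_rot: [0.783, -0.622, 0.0, -0.0]
contact_force: [-0.2, -0.9, -1.1]
gripper_width: 21.2
grasp_force: 59.1
```

Call:
carry_out --pt "0 0 0 0 -1 0 -1" --pt "0 0 0 0 -2 0 -1" --pt "0 0 0 0 -2 0 -1"

```text
clock: 16.08
position: [561.9, 8.0, 58.8]
ee_rot: [0.783, -0.622, 0.0, -0.0]
contact_force: [0.3, -0.6, -2.0]
gripper_width: 21.5
grasp_force: 59.1
```

Call:
carry_out --pt "0 0 0 0 -1 0 -1" --pt "0 0 0 0 -2 0 -1" --pt "0 0 0 0 -2 0 -1"

```text
clock: 16.45
position: [563.8, 8.4, 58.7]
ee_rot: [0.783, -0.622, 0.0, -0.0]
contact_force: [0.0, 0.1, -0.5]
gripper_width: 21.2
grasp_force: 59.1
```

Call:
carry_out --pt "0 0 0 0 -1 0 -1" --pt "0 0 0 0 -2 0 -1" --pt "0 0 0 0 -2 0 -1"

```text
clock: 16.82
position: [565.7, 8.8, 58.7]
ee_rot: [0.783, -0.622, 0.0, -0.0]
contact_force: [-0.3, 0.1, -1.1]
gripper_width: 20.8
grasp_force: 59.1
```

Call:
carry_out --pt "0 0 0 -0.5 -1 0 -1" --pt "0 0 0 -0.5 -1.5 0 -1" --pt "0 0 0 -0.5 -1.5 0 -1"

```text
clock: 17.2
position: [566.5, 9.2, 58.6]
ee_rot: [0.783, -0.622, -0.0, 0.001]
contact_force: [-0.7, -3.1, -1.3]
gripper_width: 21.3
grasp_force: 59.2
```

Call:
carry_out --pt "0 0 0 0 -0.5 0.5 -1" --pt "0 0 0 0 -1 0.5 -1" --pt "0 0 0 0 -1 0.5 -1"

```text
clock: 17.58
position: [567.5, 9.4, 58.2]
ee_rot: [0.783, -0.622, -0.0, 0.001]
contact_force: [-1.8, -5.3, 0.3]
gripper_width: 21.5
grasp_force: 59.4
```

Call:
carry_out --pt "0 0 0 0 -1 0 -1" --pt "0 0 0 0 -1 0.5 -1" --pt "0 0 0 0 -1 0.5 -1"

```text
clock: 17.95
position: [567.8, 9.5, 58.2]
ee_rot: [0.783, -0.623, -0.001, 0.001]
contact_force: [-5.0, -3.6, 4.5]
gripper_width: 21.5
grasp_force: 59.9
```

Call:
carry_out --pt "0 0 0 0 0 0 -0.3" --pt "0 0 0 0 0 0 0" --pt "0 0 0 0 0 0 0" --pt "0 0 0 0 0 -15 0" --pt "0 0 0 0 0 -50 0"

```text
clock: 18.58
position: [568.1, 10.0, 107.6]
ee_rot: [0.783, -0.622, -0.001, 0.001]
contact_force: [0.4, 0.6, -0.6]
gripper_width: 42.6
grasp_force: 0.0
```

Call:
carry_out --pt "0 0 0.17 0 5 -20 -1" --pt "0 0 0.34 0 10 -20 -1" --pt "0 0 0.51 0 20 -20 -1" --pt "0 0 0.68 0 25 -20 -1" --pt "0 0 0.85 0 29 -20 -1"

```text
clock: 19.2
position: [540.8, 3.6, 129.0]
ee_rot: [-0.454, 0.891, -0.0, 0.001]
contact_force: [-0.3, 0.1, -0.1]
gripper_width: 0.2
grasp_force: 0.0
```

Call:
carry_out --pt "0 0 0.17 0 0 0 -1" --pt "0 0 0.34 0 0 0 -1" --pt "0 0 0.51 0 0 0 -1" --pt "0 0 0.68 0 0 0 -1" --pt "0 0 0.72 0 0 0 -1"

```text
clock: 19.82
position: [541.1, 3.7, 128.9]
ee_rot: [-0.113, 0.994, 0.0, 0.001]
contact_force: [0.7, -0.4, 0.2]
gripper_width: 0.1
grasp_force: 0.0
```

Run:
```python
from h import *; from bench import *
s=read_state();print(s["position"],s["ee_rot"],s["contact_force"],s["gripper_width"])
T=R.from_quat(s["ee_rot"]);print("yaw",np.arctan2(*T.as_matrix()[[1,0],1]))
a=.227;M=np.array([[np.cos(a),-np.sin(a)],[np.sin(a),np.cos(a)]]);print(M.T@(np.array(s["position"][:2])-[531.5,6.2]))
g=get_image("wrist"); np.save("pics/w7.npy",g,allow_pickle=True)
g3=get_image("side");np.save("pics/d7.npy",g3,allow_pickle=True)
a=cv2.resize(g["color"],(500,375));b=cv2.resize(g3["color"][150:225,210:270],(300,375),interpolation=cv2.INTER_CUBIC)
cv2.imwrite("pics/s7.png",cv2.convertScaleAbs(np.hstack([a,b]),alpha=1.4))
```

```text
[541.09132579   3.68121705 128.90790609] [-1.12689666e-01  9.93629748e-01  1.42085611e-04  9.71314753e-04] [ 0.68726562 -0.41239514  0.20530746] 0.1295297596157648
yaw 1.7966555903247126
[ 8.77840342 -4.6127466 ]
```

View pics/s7.png

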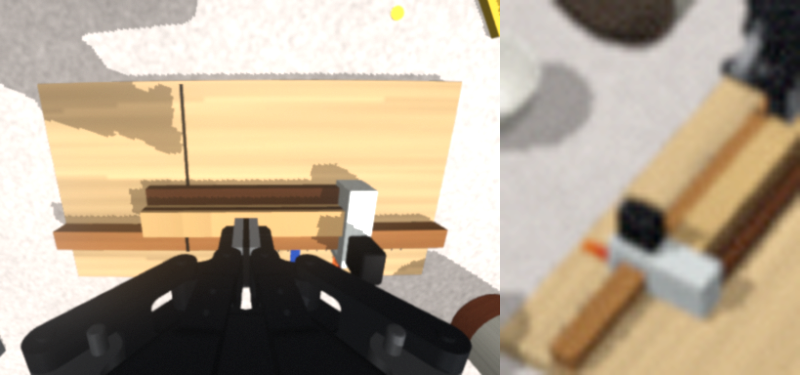

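The strip is seated: its back is on the fence along the full length and its end is against the tongue at (345,190). I'll check numerically whether the stop moved between the two side images, then lower the fingers.

Run:
```python
from h import *
d4,d6,d7=[np.load(f"pics/{n}.npy",allow_pickle=True).item() for n in("d4","side6","d7")]
o=np.array([531.5,6.2]);a=.227;M=np.array([[np.cos(a),-np.sin(a)],[np.sin(a),np.cos(a)]])
P=lambda x,y,z:[*(o+M@[x,y]),z]
q=pix(d4,[P(4,94,36),P(4,95,36),P(4,94,18)]);print(q, "px/mm",q[1]-q[0])
gr=lambda d:cv2.cvtColor(d["color"],cv2.COLOR_BGR2GRAY).astype(np.float32)
A,B,C=gr(d4),gr(d6),gr(d7); r=slice(196,216);c=slice(232,248)
for n,X in(("d6",B),("d7",C)):
    W=np.eye(2,3,dtype=np.float32)
    cc,W=cv2.findTransformECC(A[r,c],X[r,c],W,cv2.MOTION_TRANSLATION,(3,200,1e-6),None,1);print(n,cc,W[:,2])
# orange/red pixels in d7 
im=d7["color"][190:210,222:240].astype(int);m=(im[...,2]>im[...,1]*1.9)&(im[...,2]>80);y,x=np.nonzero(m);print([(p+222,t+190,im[t,p].tolist()) for p,t in zip(x,y)])
```

```text
[[251.48361105 208.50240233]
 [251.31847324 208.70031355]
 [251.50712424 211.92573783]] px/mm [-0.16513781  0.19791122]
d6 0.9808086367348618 [-0.03149185 -0.04173896]
d7 0.9642218894399219 [0.01961311 0.00186901]
[(np.int64(228), np.int64(199), [32, 77, 149]), (np.int64(229), np.int64(199), [44, 77, 148]), (np.int64(229), np.int64(200), [34, 66, 142]), (np.int64(230), np.int64(200), [41, 61, 139])]
```

Call:
carry_out --pt "0 0 0 0 0 40 -1" --pt "0 0 0 0 0 65 -1" --pt "0 0 0 0 0 72 -1" --pt "0 0 0 0 0 72 -1"

```text
clock: 20.42
position: [541.1, 3.6, 56.2]
ee_rot: [-0.114, 0.993, -0.0, 0.0]
contact_force: [1.1, -0.2, -0.2]
gripper_width: 0.0
grasp_force: 0.0
```

The stop hasn't moved (shift under 0.1 px). Now lowering onto the lip.

Call:
carry_out --pt "0 0 0 0 0 4 -1" --pt "0 0 0 0 0 7 -1" --pt "0 0 0 0 0 9 -1" --pt "0 0 0 0 0 9 -1"

```text
clock: 20.92
position: [540.6, 3.5, 46.7]
ee_rot: [-0.114, 0.994, -0.0, -0.0]
contact_force: [0.5, -0.6, -0.1]
gripper_width: -0.0
grasp_force: 0.0
```

Call:
carry_out --pt "0 0 0 0 0 1 -1" --pt "0 0 0 0 0 2 -1" --pt "0 0 0 0 0 2 -1"

```text
clock: 21.3
position: [540.5, 3.5, 44.6]
ee_rot: [-0.114, 0.994, -0.0, -0.0]
contact_force: [-0.1, -0.0, 0.3]
gripper_width: -0.0
grasp_force: 0.0
```

Call:
carry_out --pt "0 0 0 -1 0 0 -1" --pt "0 0 0 -2 0 0 -1" --pt "0 0 0 -3 0 0 -1" --pt "0 0 0 -3 0 0 -1"

```text
clock: 21.8
position: [543.6, 4.2, 44.7]
ee_rot: [-0.114, 0.994, -0.0, 0.0]
contact_force: [-0.2, 0.4, -0.2]
gripper_width: 0.1
grasp_force: 0.0
```

Call:
carry_out --pt "0 0 0 -1 0 0 -1" --pt "0 0 0 -1.5 0 0 -1" --pt "0 0 0 -1.5 0 0 -1"

```text
clock: 22.18
position: [545.0, 4.5, 44.7]
ee_rot: [-0.114, 0.994, 0.0, 0.0]
contact_force: [0.7, -1.1, -0.6]
gripper_width: -0.0
grasp_force: 0.0
```

Call:
carry_out --pt "0 0 0 -1 0 0 -1" --pt "0 0 0 -1.5 0 0 -1" --pt "0 0 0 -1.5 0 0 -1"

```text
clock: 22.55
position: [545.2, 4.5, 44.4]
ee_rot: [-0.113, 0.994, -0.0, -0.001]
contact_force: [-3.0, -1.4, 2.3]
gripper_width: 0.3
grasp_force: 1.9
```

Call:
carry_out --pt "0 0 0 -0.5 0 0.5 -1" --pt "0 0 0 -1 0 1 -1" --pt "0 0 0 -1 0 1 -1"

```text
clock: 22.92
position: [545.3, 4.5, 44.1]
ee_rot: [-0.114, 0.994, -0.0, -0.002]
contact_force: [-8.5, -0.2, 9.0]
gripper_width: -0.2
grasp_force: 6.7
```

Call:
carry_out --pt "0 0 0 -0.4 0.4 0.2 -1" --pt "0 0 0 -0.4 0.4 0.2 -1" --pt "0 0 0 -0.4 0.4 0.2 -1"

```text
clock: 23.3
position: [545.3, 4.5, 44.1]
ee_rot: [-0.113, 0.994, -0.001, -0.003]
contact_force: [-9.6, -2.0, 10.8]
gripper_width: 0.2
grasp_force: 7.6
```

Run:
```python
from h import *; from bench import *
a=.227
f=[]
for i in range(4):
    g=get_image(["side","wrist"][i%2]); s=read_state(); F=-R.from_rotvec([0,0,-a]).apply(s["contact_force"]); print(s["clock"],"push jig",F.round(1),np.linalg.norm(F).round(1),np.round(s["position"],1))
    if i==0: d=g
    if i==1: w=g
d7=np.load("pics/d7.npy",allow_pickle=True).item();gr=lambda d:cv2.cvtColor(d["color"],cv2.COLOR_BGR2GRAY).astype(np.float32)
r=slice(196,216);c=slice(232,248)
cc,W=cv2.findTransformECC(gr(d7)[r,c],gr(d)[r,c],np.eye(2,3,dtype=np.float32),cv2.MOTION_TRANSLATION,(3,200,1e-6),None,1);print("stop shift px",cc,W[:,2])
r=slice(198,222);c=slice(244,262)
cc,W=cv2.findTransformECC(gr(d7)[r,c],gr(d)[r,c],np.eye(2,3,dtype=np.float32),cv2.MOTION_TRANSLATION,(3,200,1e-6),None,1);print("stop+strip end shift px",cc,W[:,2])
print(np.abs(gr(d7)[195:225,230:265]-gr(d)[195:225,230:265]).max())
```

```text
23.35 push jig [  8.   -0.6 -10.4] 13.1 [545.3   4.5  44.1]
23.4 push jig [  9.1   0.1 -10. ] 13.5 [545.3   4.5  44.1]
23.45 push jig [  8.4  -0.2 -11.3] 14.1 [545.3   4.5  44.1]
23.5 push jig [  9.   -0.1 -10.7] 14.0 [545.3   4.5  44.1]
stop shift px 0.9978128215486379 [-0.00334217 -0.00712499]
stop+strip end shift px 0.9986228829618718 [-0.00040947 -0.02594534]
14.0
```

Call:
carry_out --pt "0 0 0 -0.4 0.3 0 -1" --pt "0 0 0 -0.4 0.3 0 -1" --pt "0 0 0 -0.4 0.3 0 -1" --pt "0 0 0 -0.4 0.3 0 -1"

```text
clock: 24.0
position: [545.3, 4.6, 44.1]
ee_rot: [-0.113, 0.994, -0.001, -0.003]
contact_force: [-9.0, -3.4, 11.7]
gripper_width: -0.2
grasp_force: 8.0
```

Run:
```python
from h import *; from bench import *
for i in range(3):
    get_image("side"); s=read_state(); F=-R.from_rotvec([0,0,-.227]).apply(s["contact_force"]); print(s["clock"],"push jig",F.round(1),np.linalg.norm(F).round(1))
if 12.5<np.linalg.norm(F)<18: print(job_done())
```

```text
24.05 push jig [  9.4   0.5 -10.9] 14.4
24.1 push jig [  9.6   1.2 -11.4] 14.9
24.15 push jig [  9.5   0.7 -10.5] 14.1
the job is handed in; nothing more can be done
None
```

I've handed the job in: the stop's pointer is on the orange mark (within about 1 mm), and the pine moulding lies on the bed against the fence and the stop, still held there by a slanting push of about 14–15 N.

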